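# Lay up a moulded purse under the press weight

### The arm

A 6-joint arm with a two-finger parallel gripper is mounted at the origin on the work surface. World frame = base frame: x ahead of the robot, y to its left, z up, the work surface at z = 0. Lengths are in m, angles in rad, forces in N, time in s.
With the tool pointing down it reaches from about 0.375 to 0.975 m from the base axis. Payload 3.8 kg.
Tool frame: the origin (TCP) lies at the very end of the fingers, on their centre line; the grasp point (between the pads) lies 19 mm behind it; z points along the fingers, y is the line along which they close (so a half turn about z gives the same grasp; the last joint's range is limited). The gripper opens to 85 mm and grips with 20 to 120 N. Pads are 22 mm wide; open, the fingers measure 114 mm over their backs; the gripper's body (76 mm by 85 mm) begins 54 mm behind the grasp point. The pads swing forward as they close: fully open they stand 13 mm farther back than shut.
Start: joints at [-1.326, 0.264, 1.604, -0, 1.274, -0.037], TCP at [0.188, -0.648, 0.231] pointing down, gripper open.
Joint ranges: [-2.63, 2.63], [-0.94, 2.18], [0.31, 2.57], [-1.31, 4.45], [0, 2.66], [-2.55, 2.55]. Speed limits (rad/s): [2.57, 2.57, 3.14, 3.14, 3.14, 3.14].

### API

Orientations are given as a rotation vector (axis times angle).
In Python, from workcell import bot gives the robot as it stands. The module is installed in compiled form; this text tells all that it offers.
- The arm moves only by the shell command python3 -m jog 'ROWS' [OPENING] [FORCE]. ROWS is a JSON list of rows, 1 to 5 of them, each of 4 numbers: dx, dy, dz in m, then a turn about the tool's z in rad; each row shifts and turns the commanded pose from where the row before left it, along the tool's axes as they then stand; what a row does not reach is not made up. A row lasts 1/8 s, in which the tool goes at most 0.0625 m and 0.188 rad, less where a joint would pass 70% of its speed; a pose out of reach is approached as far as the arm can. OPENING is the opening from 0.0 (shut) to 1.0 (fully open), set as the command begins (- or left out keeps the last). The fingers move at their own pace and stop on an object; FORCE is the grip in N (left out, the last holds). Time passes only in rows, so rows that do not move let the fingers close. It prints the time, the measured TCP pose, the force, the opening and the grip force at its end.
- bot.read_state(): the state, without advancing time (a new reading comes with each control period).
- bot.read_camera(name): name is "side" or "top" or "wrist"; returns the picture (420x560x3 uint8, red, green, blue); there is no depth.
- bot.camera_info(name): a dict with "intrinsics" (3x3 intrinsics, pixels), "extrinsics" (4x4, takes a point from camera to world coordinates). Camera axes: x right, y down, z forward; pixel columns grow to the right and rows downward; lengths in m; the calibration is good to about 2 mm. A picture is of the moment at which its call begins: read the wrist's pose just before it. camera_info takes no time and is no camera call; for the wrist camera it gives the pose at the moment of the call.
- bot.finish_job(): hands the job in; it is judged then, once.
Trained networks look in the newest picture that a camera, given by its name, has taken for a name from the list of things; names that differ only in an ending like _2 or _b are one class to them, and where a whole thing is asked for, a point or a joint stands for the part that bears it (a point fixed in the world has none). Each returns a list of dicts, best first, with "conf" (0 to 1); they miss things now and then, are a little off and sometimes report something else, mostly with a low value. They report only what shows in the picture. A call takes as long as a camera call. They do not tell look-alikes from the thing itself.
- bot.search_frame(camera, thing): "box" ([left, top, right, bottom] in pixels, round what is visible of it).
- bot.regions_of(camera, thing): "pixels" (420x560 bool, what is visible of it) and "box" ([left, top, right, bottom] in pixels, round what is visible of it).
- bot.spot_point(camera, thing): "pixel" ([row, column] in pixels: a listed point, or the origin of a listed thing).
The state is a dict: "time": time; "q": joint angles; "joint_vel": joint speeds; "joint_torque": joint torques, N m; "tool_pos": TCP position; "tcp_rot": TCP orientation; "wrist_force": force on the tool from outside, world axes, zero at the start; "torque": the same for the moment, N m; "width": opening from 0.0 (shut) to 1.0 (fully open); "grip_force": force on a finger pad.
Only numpy, scipy, OpenCV 4.12 (cv2) and the standard library are available. Lean on these libraries where they do the work, as an engineer would, in place of code of your own. Each camera call takes 0.05 s, during which the arm holds its last target. There are 200 camera calls.

### The job

Lay up the purse so that its glue can set under weight: put the moulded purse front squarely on the pale patch of the leather back that lies on the marble slab, its straight mouth towards the small round flap, and lay the two thick bars on the bare stone, one along each side of the leather, in the middle of its strip of stone and parallel to the strip. Then lay the pressing board flat across both bars and the purse, centred on the purse and square to the bars, and stand the iron weight gently on the middle of the board. Leave the thin bar and the glue jar where they are.

Things in the scene. Friction and masses are not known exactly. Their poses are not given: they have to be found in the camera images.
- slab: Fixed marble slab, 160 (x) x 230 (y) x 20 mm, origin at centre of underside. On it, fixed, a blue leather purse back, top at 23 mm: large round (radius 58, centre x -8) and small round flap (radius 34, centre x +43). On that a pale D-shaped patch, the purse front's outline, centred on the slab's origin, straight edge to +x. Bare stone strips on both sides, 58 to 115 mm out in y.
- purse: Moulded purse front: hard navy leather on its solid wooden last, rigid, D-shaped, 58 (x) x 80 (y) x 25 mm high, 0.11 kg, top flat, sides upright for the lowest 14 mm. Origin at centre of underside; straight mouth (wood shows) at +x, flat face at x = +29 mm; round belly at -x, apex x = -29 mm. Grip across x (58 mm).
- purse_mouth (a point): Middle of the purse front's straight mouth face, 29 mm from the purse's origin along its +x, 12 mm up.
- bar_a: Thick hardwood spacer bar, 140 (x) x 24 (y) x 28 mm high, 0.08 kg, lying along its x; origin at the centre of its underside, z up. 28 mm is the height of leather back plus purse front.
- bar_b: Thick hardwood spacer bar, the twin of bar_a: same sizes and axes, interchangeable with it.
- bar_thin: Thin bar of the same wood, 140 (x) x only 14 (y) x 12 mm high: too thin for this job. Origin at the centre of its underside.
- press_board: Plain plywood pressing board, 60 (x) x 220 (y) x 15 mm thick, 0.14 kg, lying flat; origin at the centre of its underside, long axis y. It is gripped across x (60 mm).
- weight: Dark iron weight, 0.6 kg: a disc of radius 30, 28 mm high, with a neck and on top a round knob of radius 14 from 41 to 56 mm height (60 mm overall) to grip it by. Origin at the centre of its underside, z up.
- glue_jar: Amber glass glue jar with a black cap, radius 30 mm, 65 mm tall, standing loose. Origin at the centre of its underside.
Not all that is in view belongs to the job. What is shaped like the weight but blue or green is not meant.

How it is judged:
At the end, for the whole second after the job is handed in: Purse flat on the patch (10 mm, 0.17 rad), mouth to the flap; a thick bar flat on each bare strip (75.5 to 99.5 mm from the middle line, 14 mm lengthwise, 0.15 rad); board level across them, centred (14 mm, 0.13 rad); weight upright on its middle (14 mm); all released and at rest (horizontal distance between purse and slab below 0.01 m and z of purse in the frame of slab between 0.019 and 0.027 m and angle between purse's own z axis and vertical below 0.08 rad and angle between the x axis of purse and the x axis of slab, either way round below 0.17 rad and x of purse_mouth in the frame of slab between 0.015 and 0.043 m and (((x of bar_a in the frame of slab between -0.014 and 0.014 m and y of bar_a in the frame of slab between 0.0755 and 0.0995 m and z of bar_a in the frame of slab between 0.017 and 0.023 m and angle between the x axis of bar_a and the x axis of slab, either way round below 0.15 rad and angle between bar_a's own z axis and vertical below 0.06 rad) and (x of bar_b in the frame of slab between -0.014 and 0.014 m and y of bar_b in the frame of slab between -0.0995 and -0.0755 m and z of bar_b in the frame of slab between 0.017 and 0.023 m and angle between the x axis of bar_b and the x axis of slab, either way round below 0.15 rad and angle between bar_b's own z axis and vertical below 0.06 rad)) or ((x of bar_a in the frame of slab between -0.014 and 0.014 m and y of bar_a in the frame of slab between -0.0995 and -0.0755 m and z of bar_a in the frame of slab between 0.017 and 0.023 m and angle between the x axis of bar_a and the x axis of slab, either way round below 0.15 rad and angle between bar_a's own z axis and vertical below 0.06 rad) and (x of bar_b in the frame of slab between -0.014 and 0.014 m and y of bar_b in the frame of slab between 0.0755 and 0.0995 m and z of bar_b in the frame of slab between 0.017 and 0.023 m and angle between the x axis of bar_b and the x axis of slab, either way round below 0.15 rad and angle between bar_b's own z axis and vertical below 0.06 rad))) and horizontal distance between press_board and slab below 0.014 m and z of press_board in the frame of slab between 0.044 and 0.052 m and angle between the y axis of press_board and the y axis of slab, either way round below 0.13 rad and angle between press_board's own z axis and vertical below 0.05 rad and horizontal distance between weight and press_board below 0.014 m and z of weight in the frame of slab between 0.059 and 0.067 m and angle between weight's own z axis and vertical below 0.06 rad and linear speed of each of purse, bar_a, bar_b, press_board, weight below 0.02 m/s); the robot touches nothing.
It fails at once if the thin bar is shifted by more than 30 mm (distance of bar_thin from where it was at the start of the episode above 0.03 m).
It fails at once if the glue jar is shifted by more than 30 mm or tipped (distance of glue_jar from where it was at the start of the episode above 0.03 m or angle between glue_jar's own z axis and vertical above 0.3 rad).
It fails at once if the iron weight is dropped (falls faster than 0.7 m/s with no finger on it) (linear speed of weight above 0.7 m/s and contact force between the fingers and weight below 0.05 N).
It also fails if it takes over 139 s, if anything falls off the work surface, if the arm or the gripper's body presses on something with over 40 N, if the wrist force passes 120 N, or if a joint passes its speed limit or range.

## Working session

There is one attempt and no reset: what is moved stays moved. The work goes in short steps, Python scripts to look and compute and a shell command to move; the robot and the scene stay as the last step left them, time stands still between calls to the robot, and variables do not carry over. Pictures are saved under pics/ and viewed, at most 14 in all, crops included, and the job is handed in when it is done.

```bash
mkdir -p pics; cat > h.py <<'E'
import numpy as np,cv2
from workcell import bot
from scipy.spatial.transform import Rotation as R
def save(cam,name,crop=None,scale=1):
    im=bot.read_camera(cam)
    if crop: im=im[crop[1]:crop[3],crop[0]:crop[2]]
    if scale!=1: im=cv2.resize(im,None,fx=scale,fy=scale,interpolation=cv2.INTER_CUBIC)
    cv2.imwrite('pics/'+name+'.png',im[:,:,::-1]); return im
def ray(cam,uv,z):
    ci=bot.camera_info(cam);K=np.array(ci['intrinsics']);T=np.array(ci['extrinsics'])
    uv=np.atleast_2d(np.array(uv,float))
    d=np.linalg.inv(K)@np.c_[uv,np.ones(len(uv))].T
    d=T[:3,:3]@d;o=T[:3,3]
    return (o[:,None]+d*(z-o[2])/d[2]).T
def proj(cam,P):
    ci=bot.camera_info(cam);K=np.array(ci['intrinsics']);T=np.linalg.inv(np.array(ci['extrinsics']))
    P=np.atleast_2d(P);c=T[:3,:3]@P.T+T[:3,3:];p=K@c;return (p[:2]/p[2]).T
E
python3 - <<'E'
from h import *
np.set_printoptions(precision=3,suppress=True)
s=bot.read_state();print(s)
for c in ['top','side','wrist']:
    save(c,c+'0');i=bot.camera_info(c);print(c,i['extrinsics'],i['intrinsics'][0])
E
```

```text
{'time': 0.0, 'q': array([-1.326,  0.265,  1.605,  0.   ,  1.274, -0.037]), 'joint_vel': array([-0.001,  0.   , -0.001, -0.   ,  0.001, -0.001]), 'joint_torque': array([ -0.   , -51.511, -36.731,   0.   ,   0.013,   0.   ]), 'tool_pos': array([ 0.188, -0.648,  0.23 ]), 'tcp_rot': array([-3.108, -0.441,  0.   ]), 'wrist_force': array([-0.288, -1.073,  0.27 ]), 'torque': array([-0.013,  0.007, -0.047]), 'grip_force': 0.0, 'width': 1.0009729321404623}
top [[-0.007 -0.996  0.088  0.481]
 [-1.     0.008  0.007 -0.009]
 [-0.008 -0.088 -0.996  0.943]
 [ 0.     0.     0.     1.   ]] [400.197   0.    280.815]
side [[-0.894 -0.262  0.365  0.206]
 [-0.448  0.561 -0.696  0.697]
 [-0.023 -0.785 -0.618  0.684]
 [ 0.     0.     0.     1.   ]] [401.213   0.    284.121]
wrist [[ 0.278 -0.915 -0.292  0.261]
 [-0.961 -0.266 -0.082 -0.627]
 [-0.002  0.303 -0.953  0.373]
 [ 0.     0.     0.     1.   ]] [377.492   0.    280.047]
```

View pics/top0.png

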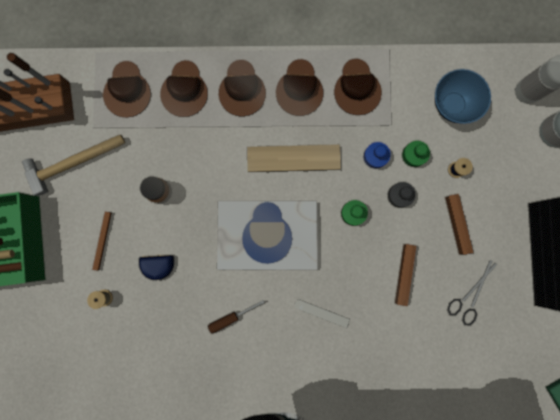

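View pics/side0.png

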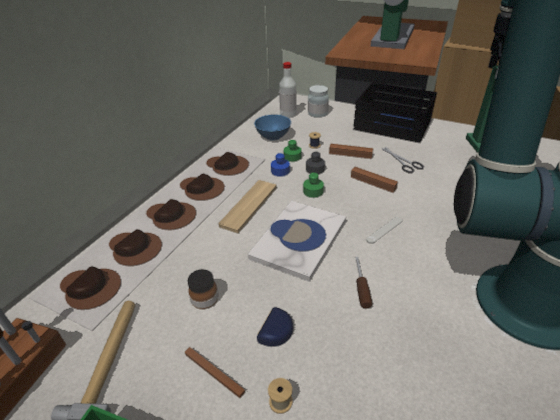

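```bash
python3 - <<'E'
from h import *
np.set_printoptions(precision=3,suppress=True)
bot.read_camera('top')
for t in ['slab','purse','purse_mouth','bar_a','bar_thin','press_board','weight','glue_jar']:
    if t!='purse_mouth':
        for r in bot.regions_of('top',t)[:4]:
            m=r['pixels'].astype(np.uint8); 
            c=max(cv2.findContours(m,0,2)[0],key=cv2.contourArea)
            print(t,round(r['conf'],2),np.round(r['box']),[np.round(v,1) for v in cv2.minAreaRect(c)])
    else: print(t,[(round(r['conf'],2),r['pixel']) for r in bot.spot_point('top',t)])
E
```

```text
slab 0.67 [216. 198. 318. 268.] [array([267., 235.]), array([ 70., 100.]), np.float64(90.0)]
purse 0.77 [135. 255. 175. 279.] [array([155.5, 266.5]), array([25., 35.]), np.float64(90.0)]
purse_mouth [(0.75, [253.4, 155.7]), (0.2, [192.6, 157.2])]
bar_a 0.98 [446. 194. 473. 254.] [array([458.4, 223.9]), array([62.1, 15.8]), np.float64(76.0)]
bar_a 0.59 [392. 242. 415. 306.] [array([404.7, 274. ]), array([13.8, 62.1]), np.float64(8.4)]
bar_thin 0.63 [ 91. 209. 110. 272.] [array([101.2, 240.2]), array([ 8.9, 60.4]), np.float64(13.1)]
press_board 0.94 [248. 142. 338. 171.] [array([292.6, 157. ]), array([27.1, 93.2]), np.float64(89.0)]
press_board 0.57 [218. 202. 314. 269.] [array([266.5, 235. ]), array([70., 99.]), np.float64(90.0)]
press_board 0.34 [ 94. 210. 110. 271.] [array([101.1, 240.1]), array([ 7.3, 59.4]), np.float64(12.2)]
weight 0.89 [404. 143. 431. 164.] [array([415.5, 153. ]), array([24.7, 27.6]), np.float64(45.0)]
weight 0.7 [386. 181. 417. 208.] [array([400.5, 194. ]), array([24.6, 26.8]), np.float64(63.4)]
weight 0.63 [361. 142. 391. 170.] [array([375.2, 154.8]), array([25.5, 29. ]), np.float64(45.0)]
weight 0.63 [ 91. 211. 110. 271.] [array([101.4, 240.6]), array([ 8. , 61.1]), np.float64(12.7)]
glue_jar 0.92 [137. 176. 174. 205.] [array([155. , 189.5]), array([27., 32.]), np.float64(90.0)]
```

The top view shows x up and y to the left.
- **Thick bars:** could be (458,224) or (405,274). The thin bar is at (101,240).
- **Weight:** the dark one is at (401,194). The look-alikes are green at (416,153) and (355,212), and blue at (376,154).
- **Purse:** the navy piece at (156,266). The brown moulds in the row at the top are not it.
- **Board:** the pale board at (293,157). The slab is at (267,235), with its flap up, towards +x.

I'll check the choice in one close crop.

```bash
cat >> h.py <<'E'
def rectpose(cam,mask,z):
    c=max(cv2.findContours(mask.astype(np.uint8),0,1)[0],key=cv2.contourArea)[:,0,:].astype(float)
    P=ray(cam,c,z)[:,:2]; h=cv2.minAreaRect((P*1000).astype(np.float32))
    b=cv2.boxPoints(h);e=[b[1]-b[0],b[2]-b[1]];L=max(e,key=np.linalg.norm)
    a=np.arctan2(L[1],L[0]);return np.array(h[0])/1000,sorted(h[1]),np.mod(a+np.pi/2,np.pi)-np.pi/2
E
python3 - <<'E'
from h import *
np.set_printoptions(precision=4,suppress=True)
im=save('top','crop1',(335,130,485,320),3).copy()
im=bot.read_camera('top')
hsv=cv2.cvtColor(im,cv2.COLOR_RGB2HSV)
def m(box,f):
    k=np.zeros(im.shape[:2],bool);x0,y0,x1,y1=box;k[y0:y1,x0:x1]=f[y0:y1,x0:x1];return k
sat=hsv[...,1]>110
for n,b,z in [('bar',(440,185,480,262),.014),('bar2',(388,235,425,312),.014),('thin',(88,200,118,280),.006)]:
    print(n,rectpose('top',m(b,sat),z))
br=(hsv[...,1]>50)&(hsv[...,0]<40)
print('board',rectpose('top',m((235,135,350,180),br),.015))
sl=hsv[...,2]>hsv[...,2][190:280,330:340].mean()+12
k=m((205,190,330,280),sl);print('slab',rectpose('top',k,.02),k.sum())
for r in bot.regions_of('top','slab')[:1]: print('slabnet',rectpose('top',r['pixels'],.02))
bl=(hsv[...,2]<75)&(hsv[...,1]>60)
k=m((130,240,185,290),bl);ys,xs=np.where(k);print('purse',k.sum(),xs.min(),xs.max(),ys.min(),ys.max(),rectpose('top',k,.012))
for c in ['top','side']:
    bot.read_camera(c)
    print(c,'purse o',[ray(c,[r['pixel'][::-1]],0)[0,:2] for r in bot.spot_point(c,'purse')[:1]],'mouth',[ray(c,[r['pixel'][::-1]],.012)[0,:2] for r in bot.spot_point(c,'purse_mouth')[:1]],'weight',[(r['conf'],np.round(r['pixel']),ray(c,[r['pixel'][::-1]],0)[0,:2]) for r in bot.spot_point(c,'weight')])
    print('slab o',[ray(c,[r['pixel'][::-1]],0)[0,:2] for r in bot.spot_point(c,'slab')[:1]])
E
```

```text
bar (array([ 0.5392, -0.4153]), [29.92888641357422, 136.7192840576172], np.float32(0.19790602))
bar2 (array([ 0.4247, -0.2877]), [26.360912322998047, 136.00965881347656], np.float32(-0.18322611))
thin (array([0.5071, 0.4184]), [13.13517951965332, 134.39976501464844], np.float32(-0.18380558))
board (array([ 0.6987, -0.0335]), [60.81199264526367, 219.64999389648438], np.float32(-1.5560663))Traceback (most recent call last):
  File "<stdin>", line 14, in <module>
  File "h.py", line 19, in rectpose
    c=max(cv2.findContours(mask.astype(np.uint8),0,1)[0],key=cv2.contourArea)[:,0,:].astype(float)
      ~~~^^^^^^^^^^^^^^^^^^^^^^^^^^^^^^^^^^^^^^^^^^^^^^^^^^^^^^^^^^^^^^^^^^^^
ValueError: max() iterable argument is empty
```

View pics/crop1.png

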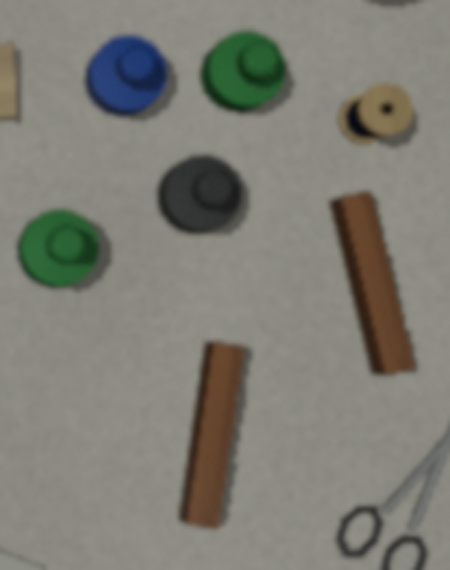

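The crop shows the dark weight at crop (200,193), with its knob at (217,190). Both thick bars are there, and the blue and green look-alikes are clearly different. Next I'll measure the slab, purse and weight.

```bash
python3 - <<'E'
from h import *
np.set_printoptions(precision=4,suppress=True)
im=bot.read_camera('top')
hsv=cv2.cvtColor(im,cv2.COLOR_RGB2HSV)
def m(box,f):
    k=np.zeros(im.shape[:2],bool);x0,y0,x1,y1=box;k[y0:y1,x0:x1]=f[y0:y1,x0:x1];return k
for r in bot.regions_of('top','slab')[:1]: print('slabnet',rectpose('top',r['pixels'],.02))
# slab: edge profile
g=im.mean(2); print('cols row222',g[255,205:235:2].round(),'right',g[255,305:330:2].round()); print('rows',g[190:210,230].round(),g[258:280,230].round())
lea=(hsv[...,0]>100)&(hsv[...,0]<130)&(hsv[...,1]>80)
k=m((225,195,315,270),lea);ys,xs=np.where(k);print('leather',k.sum(),xs.min(),xs.max(),ys.min(),ys.max())
P=ray('top',np.c_[xs,ys],.023);print(P.min(0),P.max(0))
pat=(hsv[...,0]<40)&(hsv[...,1]>40);k=m((245,215,290,255),pat);ys,xs=np.where(k);print('patch',k.sum(),rectpose('top',k,.023),ray('top',[[xs.mean(),ys.mean()]],.023))
bl=(hsv[...,0]>95)&(hsv[...,0]<135)&(hsv[...,1]>70)
k=m((130,240,185,290),bl);ys,xs=np.where(k);print('purse',k.sum(),xs.min(),xs.max(),ys.min(),ys.max(),rectpose('top',k,.012))
for c in ['top','side']:
    bot.read_camera(c)
    print(c,'purse o',[ray(c,[r['pixel'][::-1]],0)[0,:2] for r in bot.spot_point(c,'purse')[:1]],'mouth',[ray(c,[r['pixel'][::-1]],.012)[0,:2] for r in bot.spot_point(c,'purse_mouth')[:1]],'weight',[(r['conf'],np.round(r['pixel']),ray(c,[r['pixel'][::-1]],0)[0,:2]) for r in bot.spot_point(c,'weight')])
    print('slab o',[ray(c,[r['pixel'][::-1]],0)[0,:2] for r in bot.spot_point(c,'slab')[:1]])
u=lambda a,z:ray('top',[a],z)[0,:2]
print('weight disc',u((335+200/3,130+193/3),.028),'knob',u((335+217/3,130+190/3),.056))
E
```

```text
slabnet (array([0.5187, 0.03  ]), [159.27992248535156, 231.2197723388672], np.float32(1.5638543))
cols row222 [135. 135. 138. 138. 139. 139. 144. 149. 145. 137. 135. 138. 140. 138.
 137.] right [147. 143. 141. 146. 147. 146. 116.  92. 124. 138. 136. 137. 137.]
rows [136. 136. 136. 136. 138. 138. 137. 138. 138. 138. 135. 140. 145. 146.
 146. 147. 147. 146. 147. 147.] [145. 147. 149. 149. 149. 149. 149. 149. 150. 149. 146. 137. 135. 139.
 140. 140. 140. 139. 138. 138. 139. 140.]
leather 670 244 287 204 262
[ 0.4551 -0.0166  0.023 ] [0.5886 0.0825 0.023 ]Traceback (most recent call last):
  File "<stdin>", line 13, in <module>
  File "h.py", line 19, in rectpose
    c=max(cv2.findContours(mask.astype(np.uint8),0,1)[0],key=cv2.contourArea)[:,0,:].astype(float)
      ~~~^^^^^^^^^^^^^^^^^^^^^^^^^^^^^^^^^^^^^^^^^^^^^^^^^^^^^^^^^^^^^^^^^^^^
ValueError: max() iterable argument is empty
```

```bash
python3 - <<'E'
from h import *
np.set_printoptions(precision=4,suppress=True)
im=bot.read_camera('top')
hsv=cv2.cvtColor(im,cv2.COLOR_RGB2HSV)
print('patch px',hsv[234,260:276:3].tolist(),'purse px',hsv[254:280:4,156].tolist(),'table',hsv[290,156])
for r in bot.regions_of('top','purse')[:1]: 
  k=r['pixels'];print('purse net',rectpose('top',k,.012))
for c in ['top','side']:
    bot.read_camera(c)
    f=lambda n,z:[(round(r['conf'],2),np.round(r['pixel']),ray(c,[r['pixel'][::-1]],z)[0,:2]) for r in bot.spot_point(c,n)]
    print(c,'purse',f('purse',0)[:1],'mouth',f('purse_mouth',.012)[:1],'slab',f('slab',0)[:1]);print('weight',f('weight',0))
u=lambda a,z:ray('top',[a],z)[0,:2]
print('weight disc',u((335+200/3,130+193/3),.028),'knob',u((335+217/3,130+190/3),.056))
s=bot.read_state();print(R.from_rotvec(s['tcp_rot']).as_matrix())
E
```

```text
patch px [[22, 32, 120], [21, 30, 120], [21, 30, 119], [22, 32, 119], [24, 32, 118], [22, 32, 119]] purse px [[24, 26, 135], [113, 162, 44], [112, 103, 72], [112, 104, 71], [112, 104, 71], [112, 116, 66], [111, 177, 39]] table [ 27  18 141]
purse net (array([0.446 , 0.2897]), [57.262454986572266, 83.72366333007812], np.float32(-1.5463628))
top purse [(0.69, array([268., 154.]), array([0.4417, 0.2968]))] mouth [(0.61, array([254., 154.]), array([0.4763, 0.2934]))] slab []
weight [(0.95, array([191., 402.]), array([ 0.6196, -0.2893])), (0.9, array([157., 413.]), array([ 0.7012, -0.319 ])), (0.8, array([158., 377.]), array([ 0.701 , -0.2342])), (0.57, array([211., 354.]), array([ 0.5721, -0.1756])), (0.51, array([159., 294.]), array([ 0.7001, -0.035 ]))]
side purse [(0.9, array([334., 280.]), array([0.4358, 0.2924]))] mouth [(0.81, array([322., 263.]), array([0.475 , 0.2898]))] slab [(0.65, array([239., 302.]), array([0.5118, 0.0246]))]
weight [(0.94, array([192., 313.]), array([ 0.5657, -0.1685])), (0.89, array([170., 278.]), array([ 0.7114, -0.2311])), (0.82, array([157., 293.]), array([ 0.7033, -0.3239])), (0.8, array([166., 314.]), array([ 0.6186, -0.2984]))]
weight disc [ 0.6078 -0.2811] knob [ 0.6061 -0.2855]
[[ 0.9606  0.2781  0.    ]
 [ 0.2781 -0.9606 -0.    ]
 [ 0.      0.     -1.    ]]
```

Estimates so far:
- **Slab:** (0.517, 0.029), yaw about 0.
- **Purse:** (0.444, 0.291), mouth towards +x.
- **Bars:** (0.425, -0.288) and (0.539, -0.415).
- **Board:** (0.699, -0.034).
- **Weight:** (0.607, -0.284).

These agree with the given sizes and the reach. I'll move over the first bar and refine with the wrist camera.

```bash
python3 -m jog '[[0,0,0,0.141],[0,0,0,0.141],[0.03,-0.05,0,0],[0.03,-0.05,0,0],[0.03,-0.05,0,0]]'; python3 -m jog '[[0.03,-0.05,0,0],[0.03,-0.05,0,0],[0.03,-0.05,0,0],[0.03,-0.05,0,0],[0,0,0,0]]'
python3 -m jog '[[0,0,0,0],[0,0,0,0]]'
cat >> h.py <<'E'
def wristshot(name=None):
    ci=bot.camera_info('wrist');im=bot.read_camera('wrist')
    if name: cv2.imwrite('pics/'+name+'.png',im[:,:,::-1])
    return im
def state():
    s=bot.read_state();M=R.from_rotvec(s['tcp_rot']).as_matrix()
    print('t',round(s['time'],2),'tcp',s['tool_pos'].round(4),'yaw',round(np.arctan2(M[1,0],M[0,0]),4),'F',s['wrist_force'].round(1),'w',round(s['width'],3),'grip',round(s['grip_force'],1));return s
E
python3 - <<'E'
from h import *
np.set_printoptions(precision=4,suppress=True)
state();im=wristshot('w1');hsv=cv2.cvtColor(im,cv2.COLOR_RGB2HSV)
for n,z in [('bar_a',.028),('weight',.0)]:
  for r in bot.regions_of('wrist',n)[:5]: print(n,round(r['conf'],2),np.round(r['box']),rectpose('wrist',r['pixels'],z) )
  for r in bot.spot_point('wrist',n)[:5]:print(n,round(r['conf'],2),np.round(r['pixel']),ray('wrist',[r['pixel'][::-1]],0)[0])
E
```

```text
time: 2.02
tool_pos: [0.2784, -0.4972, 0.2314]
tcp_rot: [3.141, -0.002, 0.001]
wrist_force: [0.7, 0.3, -0.3]
width: 0.998
grip_force: 0.0
time: 2.65
tool_pos: [0.3994, -0.2952, 0.2316]
tcp_rot: [-3.141, -0.009, -0.001]
wrist_force: [-0.0, -0.6, -0.4]
width: 0.998
grip_force: 0.0
time: 2.9
tool_pos: [0.3972, -0.2995, 0.2313]
tcp_rot: [3.141, -0.003, -0.0]
wrist_force: [0.3, -0.0, 0.1]
width: 1.002
grip_force: 0.0
t 2.9 tcp [ 0.3972 -0.2995  0.2313] yaw -0.0017 F [ 0.3 -0.   0.1] w 1.002 grip 0.0
bar_a 0.91 [243.  66. 291. 215.] (array([ 0.4236, -0.288 ]), [24.718547821044922, 139.583740234375], np.float32(-0.18321693))
bar_a 0.79 [395.   0. 439.  95.] (array([ 0.5063, -0.4171]), [32.20014953613281, 77.02898406982422], np.float32(0.20198274))
bar_a 0.83 [ 10. 410.] [ 0.5384 -0.4162  0.    ]
bar_a 0.82 [141. 264.] [ 0.4219 -0.2834  0.    ]
weight 0.65 [108.   0. 164.  14.] (array([ 0.5422, -0.1713]), [9.593441009521484, 46.100948333740234], np.float32(1.5685297))
```

View pics/w1.png

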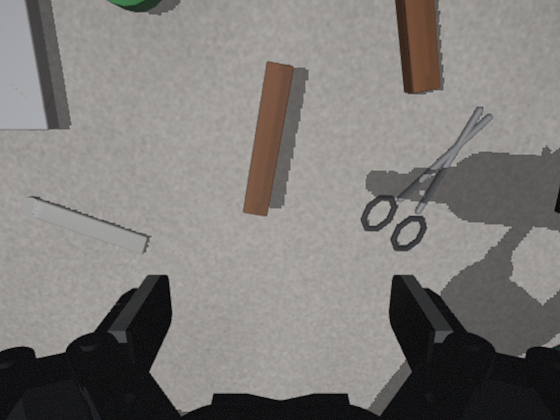

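The wrist view shows the near bar at (268,140), with its size matching (24.7 x 139.6 mm). The second bar is at (420,45), and the bone folder at (90,224) is out of the way. Grasping the near bar.

```bash
python3 -m jog '[[0.026,-0.0115,0,0],[0,0,0.05,0.18],[0,0,0.05,0],[0,0,0.05,0],[0,0,0.05,0]]'; python3 -m jog '[[0,0,0.025,0],[0,0,0,0],[0,0,0,0]]';  python3 -c "from h import *;state()"; python3 -m jog '[[0,0,0,0],[0,0,0,0],[0,0,0,0],[0,0,0,0],[0,0,0,0]]' 0 40;python3 -m jog '[[0,0,0,0],[0,0,0,0],[0,0,0,0]]'
```

```text
time: 3.78
tool_pos: [0.4238, -0.2875, 0.03]
tcp_rot: [3.128, -0.284, 0.001]
wrist_force: [0.5, -0.2, 0.1]
width: 1.001
grip_force: 0.0
time: 4.15
tool_pos: [0.4246, -0.2878, 0.0074]
tcp_rot: [3.128, -0.283, 0.002]
wrist_force: [0.5, 0.0, 0.0]
width: 1.0
grip_force: 0.0
t 4.15 tcp [ 0.4246 -0.2878  0.0074] yaw -0.1806 F [0.5 0.  0. ] w 1.0 grip 0.0
time: 4.78
tool_pos: [0.4243, -0.2873, 0.007]
tcp_rot: [3.128, -0.283, 0.002]
wrist_force: [-0.4, -1.1, 6.5]
width: 0.266
grip_force: 41.4
time: 5.15
tool_pos: [0.4244, -0.2873, 0.007]
tcp_rot: [3.128, -0.283, 0.002]
wrist_force: [-0.8, -0.2, 5.6]
width: 0.276
grip_force: 41.5
```

```bash
python3 -m jog '[[0,0,-0.03,0],[0,0,-0.05,0],[0,0,-0.06,-0.09],[0,0,-0.06,-0.09],[-0.0,-0.05,0,0]]'; python3 -m jog '[[0,-0.06,0,0],[0,-0.06,0,0],[0,-0.06,0,0],[0,0,0,0],[0,0,0,0]]'
python3 - <<'E'
from h import *
np.set_printoptions(precision=4,suppress=True)
state();im=wristshot('w2');hsv=cv2.cvtColor(im,cv2.COLOR_RGB2HSV)
for n,z in [('slab',.020)]:
  for r in bot.regions_of('wrist',n)[:5]: print(n,round(r['conf'],2),np.round(r['box']),rectpose('wrist',r['pixels'],z) )
  for r in bot.spot_point('wrist',n)[:5]:print(n,round(r['conf'],2),np.round(r['pixel']),ray('wrist',[r['pixel'][::-1]],0)[0])
E
```

```text
time: 5.78
tool_pos: [0.4277, -0.2407, 0.2129]
tcp_rot: [3.134, -0.005, 0.017]
wrist_force: [0.0, 1.1, -1.3]
width: 0.269
grip_force: 40.7
time: 6.4
tool_pos: [0.4236, -0.0569, 0.2059]
tcp_rot: [3.141, 0.002, -0.001]
wrist_force: [-1.2, -0.5, -0.7]
width: 0.274
grip_force: 40.7
t 6.4 tcp [ 0.4236 -0.0569  0.2059] yaw 0.0013 F [-1.2 -0.5 -0.7] w 0.274 grip 40.7
slab 0.71 [ 23.   0. 317. 167.] (array([0.5002, 0.0272]), [128.6349639892578, 231.79393005371094], np.float32(1.5692064))
slab 0.91 [ 67. 178.] [0.5166 0.0297 0.    ]
```

View pics/w2.png

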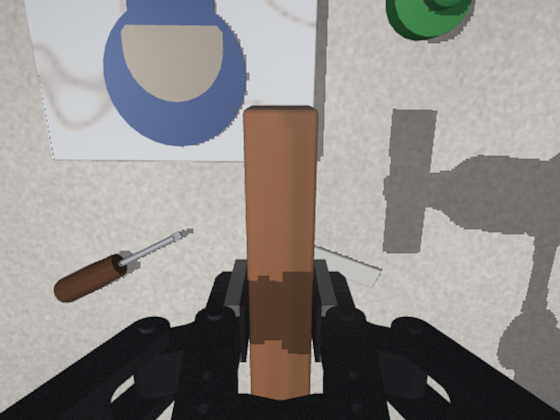

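The slab's near edge runs from (52,160) to about (317,160). The patch mouth edge runs from (122,25) to (223,25), and its apex is at (177,102). The bar is held straight.

```bash
python3 - <<'E'
from h import *
np.set_printoptions(precision=4,suppress=True)
print(ray('wrist',[[52.5,160],[244,161],[24,0],[318,0],[318,100]],.02))
print(ray('wrist',[[122,25],[223,25],[177,102.5],[180,147],[104,60],[246,60]],.023))
im=wristshot();hsv=cv2.cvtColor(im,cv2.COLOR_RGB2HSV)
k=((hsv[...,0]<40)&(hsv[...,1]>25)).astype(np.uint8);k[:,:100]=0;k[:,240:]=0;k[110:]=0;k[:18]=0
c=rectpose('wrist',k.astype(bool),.023);print('patch',c)
E
```

```text
[[ 0.4389  0.1419  0.02  ]
 [ 0.4376 -0.0267  0.02  ]
 [ 0.5649  0.1408  0.02  ]
 [ 0.5644 -0.0883  0.02  ]
 [ 0.4893 -0.0904  0.02  ]]
[[ 0.5466  0.0656  0.023 ]
 [ 0.5464 -0.0138  0.023 ]
 [ 0.4876  0.0273  0.023 ]
 [ 0.4506  0.0279  0.023 ]
 [ 0.5209  0.0834  0.023 ]
 [ 0.5206 -0.0312  0.023 ]]
patch (array([0.517, 0.029]), [56.192047119140625, 78.81031799316406], np.float32(1.5681168))
```

The slab is at (0.5175, 0.0265), yaw about 0. Placing the first bar on the -y strip, TCP y = -0.061.

```bash
python3 -m jog '[[0.047,0.002,0,0],[0.047,0.002,0,0],[0,0,0.05,0],[0,0,0.05,0],[0,0,0.04,0]]'; python3 -m jog '[[0,0,0.025,0],[0,0,0.008,0],[0,0,0.004,0],[0,0,0,0]]';  python3 -c "from h import *;state()"
```

```text
time: 7.22
tool_pos: [0.5171, -0.0624, 0.064]
tcp_rot: [-3.141, 0.004, 0.003]
wrist_force: [-0.2, -0.2, -0.4]
width: 0.269
grip_force: 40.6
time: 7.72
tool_pos: [0.5188, -0.0615, 0.0302]
tcp_rot: [3.141, -0.001, 0.003]
wrist_force: [-0.6, 0.1, -1.1]
width: 0.27
grip_force: 40.6
t 7.72 tcp [ 0.5188 -0.0615  0.0302] yaw -0.0008 F [-0.6  0.1 -1.1] w 0.27 grip 40.6
```

```bash
python3 -m jog '[[0,0,0.002,0],[0,0,0.0015,0],[0,0,0,0]]'; python3 -m jog '[[0,0,0,0],[0,0,0,0],[0,0,0,0]]' 0.45;  python3 -m jog '[[0,0,-0.03,0],[0,0,-0.06,0],[0,0,-0.06,0],[0,0,-0.02,0],[0,0,0,0]]'; python3 -c "from h import *;state()"
```

```text
time: 8.1
tool_pos: [0.5187, -0.061, 0.027]
tcp_rot: [3.141, 0.0, 0.003]
wrist_force: [-0.8, -0.4, 5.7]
width: 0.272
grip_force: 41.4
time: 8.48
tool_pos: [0.5176, -0.0609, 0.0256]
tcp_rot: [-3.142, 0.0, 0.0]
wrist_force: [-0.1, 0.3, 0.7]
width: 0.449
grip_force: 0.0
time: 9.1
tool_pos: [0.5194, -0.0612, 0.1981]
tcp_rot: [3.141, -0.0, 0.008]
wrist_force: [1.1, 0.9, -0.9]
width: 0.45
grip_force: 0.0
t 9.1 tcp [ 0.5194 -0.0612  0.1981] yaw -0.0002 F [ 1.1  0.9 -0.9] w 0.45 grip 0.0
```

```bash
python3 -m jog '[[-0.008,0.059,0,0],[-0.008,0.059,0,0],[-0.008,0.059,0,0],[-0.008,0.059,0,0],[-0.008,0.059,0,0]]' 1.0; python3 -m jog '[[-0.008,0.059,0,0],[0,0,0,0],[0,0,0,0]]'
python3 - <<'E'
from h import *
np.set_printoptions(precision=4,suppress=True)
state();im=wristshot()
for n,z in [('bar_a',.028)]:
  for r in bot.regions_of('wrist',n)[:5]: print(n,round(r['conf'],2),np.round(r['box']),rectpose('wrist',r['pixels'],z) )
  for r in bot.spot_point('wrist',n)[:5]:print(n,round(r['conf'],2),np.round(r['pixel']),ray('wrist',[r['pixel'][::-1]],0)[0])
E
```

```text
time: 9.72
tool_pos: [0.4761, -0.3568, 0.1929]
tcp_rot: [-3.139, 0.0, 0.005]
wrist_force: [0.8, 0.1, -0.0]
width: 1.002
grip_force: 0.0
time: 10.1
tool_pos: [0.4687, -0.4138, 0.1932]
tcp_rot: [-3.138, 0.002, 0.004]
wrist_force: [0.3, -1.2, -0.1]
width: 1.002
grip_force: 0.0
t 10.1 tcp [ 0.4687 -0.4138  0.1932] yaw -0.0011 F [ 0.3 -1.2 -0.1] w 1.002 grip 0.0
bar_a 0.69 [249.   0. 311. 181.] (array([ 0.5395, -0.4146]), [25.03921890258789, 140.17515563964844], np.float32(0.19545269))
bar_a 0.9 [ 93. 282.] [ 0.5405 -0.4142  0.    ]
```

```bash
python3 -m jog '[[0.035,0,0,0],[0.036,0,0,0],[0,0,0.05,-0.098],[0,0,0.05,-0.097],[0,0,0.05,0]]'; python3 -m jog '[[0,0,0.036,0],[0,0,0,0],[0,0,0,0]]';  python3 -c "from h import *;state()"; python3 -m jog '[[0,0,0,0],[0,0,0,0],[0,0,0,0],[0,0,0,0],[0,0,0,0]]' 0 40;python3 -m jog '[[0,0,0,0],[0,0,0,0]]'
```

```text
time: 10.88
tool_pos: [0.5416, -0.4132, 0.0448]
tcp_rot: [3.126, 0.31, 0.001]
wrist_force: [0.1, -0.0, -0.7]
width: 1.0
grip_force: 0.0
time: 11.25
tool_pos: [0.5421, -0.4149, 0.0115]
tcp_rot: [3.125, 0.307, 0.002]
wrist_force: [0.1, 0.0, 0.5]
width: 1.003
grip_force: 0.0
t 11.25 tcp [ 0.5421 -0.4149  0.0115] yaw 0.196 F [0.1 0.  0.5] w 1.003 grip 0.0
time: 11.88
tool_pos: [0.5413, -0.4156, 0.0108]
tcp_rot: [3.126, 0.305, 0.002]
wrist_force: [-0.7, 0.4, 4.8]
width: 0.271
grip_force: 41.0
time: 12.12
tool_pos: [0.5412, -0.4155, 0.0107]
tcp_rot: [3.126, 0.305, 0.001]
wrist_force: [-1.2, -0.1, 5.5]
width: 0.269
grip_force: 41.1
```

```bash
python3 -m jog '[[0,0,-0.03,0],[0,0,-0.05,0.098],[0,0,-0.05,0.097],[0,0,-0.03,0],[-0.022,-0.05,0,0]]'; python3 -m jog '[[0,-0.06,0,0],[0,-0.06,0,0],[0,-0.06,0,0],[0,-0.06,0,0],[0,-0.06,0,0]]'; python3 -m jog '[[0,-0.06,0,0],[0,-0.06,0,0],[0,-0.059,0,0],[0,0,0,0],[0,0,0,0]]'; python3 -c "from h import *;state()"
```

```text
time: 12.75
tool_pos: [0.5216, -0.3685, 0.1738]
tcp_rot: [3.136, -0.004, 0.011]
wrist_force: [-0.3, 1.0, 0.0]
width: 0.269
grip_force: 40.5
time: 13.38
tool_pos: [0.5179, -0.063, 0.1691]
tcp_rot: [-3.141, 0.001, 0.001]
wrist_force: [0.7, -0.4, -0.7]
width: 0.272
grip_force: 40.4
time: 14.0
tool_pos: [0.5182, 0.1139, 0.169]
tcp_rot: [3.141, 0.002, -0.002]
wrist_force: [-0.7, -0.1, -0.1]
width: 0.269
grip_force: 40.4
t 14.0 tcp [0.5182 0.1139 0.169 ] yaw 0.0011 F [-0.7 -0.1 -0.1] w 0.269 grip 40.4
```

```bash
python3 -m jog '[[0,0,0.05,0],[0,0,0.05,0],[0,0,0.025,0],[0,0,0.008,0],[0,0,0,0]]'; python3 -m jog '[[0,0,0.003,0],[0,0,0.002,0],[0,0,0,0]]'
```

```text
time: 14.62
tool_pos: [0.519, 0.1129, 0.0368]
tcp_rot: [3.141, -0.003, -0.001]
wrist_force: [0.4, -0.4, -0.7]
width: 0.268
grip_force: 40.4
time: 15.0
tool_pos: [0.5192, 0.1142, 0.0324]
tcp_rot: [-3.141, 0.0, -0.002]
wrist_force: [-0.0, -1.5, 0.4]
width: 0.268
grip_force: 40.4
```

```bash
python3 -m jog '[[0,0,0.0015,0],[0,0,0,0]]'; python3 -m jog '[[0,0,0,0],[0,0,0,0],[0,0,0,0]]' 0.45;  python3 -m jog '[[0,0,-0.03,0],[0,0,-0.05,0],[0,0,-0.05,0],[0,0,-0.04,0],[-0.03,-0.045,0,0]]'; python3 -m jog '[[-0.03,-0.045,0,0],[-0.03,-0.045,0,0],[-0.025,-0.04,0,0],[0,0,0,0],[0,0,0,0]]' 1.0
python3 - <<'E'
from h import *
np.set_printoptions(precision=4,suppress=True)
state();im=wristshot('w3')
for r in bot.regions_of('wrist','purse')[:2]: print(round(r['conf'],2),np.round(r['box']),rectpose('wrist',r['pixels'],0.007) )
for n,z in [('purse',0),('purse_mouth',.012)]:
  for r in bot.spot_point('wrist',n)[:2]:print(n,round(r['conf'],2),np.round(r['pixel']),ray('wrist',[r['pixel'][::-1]],z)[0])
E
```

```text
time: 15.25
tool_pos: [0.5193, 0.1143, 0.0307]
tcp_rot: [-3.141, -0.0, -0.001]
wrist_force: [-0.4, -0.6, 2.2]
width: 0.267
grip_force: 40.6
time: 15.62
tool_pos: [0.5187, 0.114, 0.0302]
tcp_rot: [3.142, -0.0, -0.0]
wrist_force: [-0.1, -0.1, 1.2]
width: 0.45
grip_force: 0.0
time: 16.25
tool_pos: [0.4933, 0.1586, 0.2054]
tcp_rot: [-3.14, 0.008, -0.016]
wrist_force: [0.1, 1.6, -0.6]
width: 0.45
grip_force: 0.0
time: 16.88
tool_pos: [0.4039, 0.2889, 0.2002]
tcp_rot: [3.141, 0.001, 0.0]
wrist_force: [-0.2, -0.3, 0.9]
width: 1.001
grip_force: 0.0
t 16.88 tcp [0.4039 0.2889 0.2002] yaw 0.0008 F [-0.2 -0.3  0.9] w 1.001 grip 0.0
0.98 [232.  95. 329. 165.] (array([0.4431, 0.2861]), [60.36939239501953, 82.94316864013672], np.float32(-1.515705))
0.75 [477.   0. 545. 133.] (array([0.494, 0.096]), [43.873321533203125, 104.96604919433594], np.float32(0.005150914))
purse 0.6 [132. 281.] [0.4419 0.2871 0.    ]
purse_mouth 0.97 [ 99. 279.] [0.4712 0.2883 0.012 ]
```

View pics/w3.png

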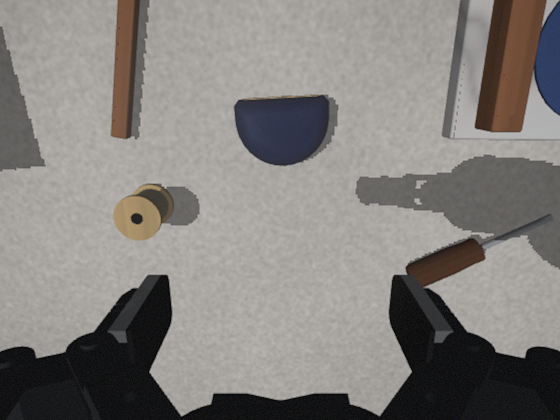

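The purse is at (281,130), its mouth edge running from (237,102) to (328,96), so its yaw is about +0.058 and its centre (0.443, 0.287). The fit is 60 x 83 mm, as expected. I'll turn the gripper to grip across its x.

```bash
python3 -m jog '[[0.039,0.002,0,0],[0,0,0,-0.185],[0,0,0,-0.185],[0,0,0,-0.185],[0,0,0,-0.185]]'; python3 -m jog '[[0,0,0,-0.185],[0,0,0,-0.185],[0,0,0,-0.185],[0,0,0,-0.185],[0,0,0,-0.148]]'; python3 -m jog '[[0,0,0.05,0],[0,0,0.05,0],[0,0,0,0]]'; python3 -c "from h import *;state()"
```

```text
time: 17.7
tool_pos: [0.4435, 0.2861, 0.2001]
tcp_rot: [2.927, 1.142, -0.0]
wrist_force: [-0.2, 0.5, -0.4]
width: 1.0
grip_force: 0.0
time: 18.32
tool_pos: [0.4435, 0.2861, 0.2002]
tcp_rot: [2.153, 2.287, -0.0]
wrist_force: [-0.4, 0.1, 0.1]
width: 0.999
grip_force: 0.0
time: 18.7
tool_pos: [0.4397, 0.284, 0.096]
tcp_rot: [-2.157, -2.28, 0.015]
wrist_force: [-0.4, -0.7, -0.3]
width: 1.002
grip_force: 0.0
t 18.7 tcp [0.4397 0.284  0.096 ] yaw 1.6261 F [-0.4 -0.7 -0.3] w 1.002 grip 0.0
```

```bash
python3 -m jog '[[0,0,0.05,0],[0,0,0.035,0],[0,0,0.008,0],[0,0,0,0],[0,0,0,0]]'; python3 -c "from h import *;state()"
```

```text
time: 19.32
tool_pos: [0.4449, 0.2881, 0.0097]
tcp_rot: [2.157, 2.283, 0.006]
wrist_force: [-0.6, 0.1, 0.1]
width: 1.001
grip_force: 0.0
t 19.32 tcp [0.4449 0.2881 0.0097] yaw 1.6276 F [-0.6  0.1  0.1] w 1.001 grip 0.0
```

```bash
python3 -m jog '[[0,0,0.004,0],[0,0,0.003,0],[0,0,0,0]]'; python3 -m jog '[[0,0,0,0],[0,0,0,0],[0,0,0,0],[0,0,0,0],[0,0,0,0]]' 0 30; python3 -c "from h import *;state()"
```

```text
time: 19.7
tool_pos: [0.4426, 0.2869, 0.0001]
tcp_rot: [-2.157, -2.284, 0.001]
wrist_force: [-0.3, -0.4, -0.0]
width: 1.0
grip_force: 0.0
time: 20.32
tool_pos: [0.4432, 0.2872, 0.0006]
tcp_rot: [2.157, 2.284, 0.001]
wrist_force: [-0.1, -0.5, 3.9]
width: 0.665
grip_force: 32.4
t 20.32 tcp [0.4432 0.2872 0.0006] yaw 1.6279 F [-0.1 -0.5  3.9] w 0.665 grip 32.4
```

```bash
python3 -m jog '[[0,0,-0.01,0],[0,0,-0.03,0],[0,0,-0.05,0],[0,0,-0.06,0.057],[0,0,0,0]]'; python3 -m jog '[[-0.03,0.01,0,0],[-0.05,0.014,0,0],[-0.05,0.014,0,0],[-0.05,0.014,0,0],[-0.05,0.014,0,0]]'; python3 -m jog '[[-0.0305,0.0085,0,0],[0,0,0,0],[0,0,0,0]]'; python3 - <<'E'
from h import *
state();wristshot('w4')
for n,z in [('purse',.15),('purse_mouth',.162)]:
  for r in bot.spot_point('wrist',n)[:2]:print(n,round(r['conf'],2),np.round(r['pixel']),ray('wrist',[r['pixel'][::-1]],z)[0])
E
```

```text
time: 20.95
tool_pos: [0.4467, 0.2894, 0.1567]
tcp_rot: [2.22, 2.219, 0.018]
wrist_force: [0.0, -0.8, -0.7]
width: 0.664
grip_force: 32.6
time: 21.58
tool_pos: [0.5079, 0.0555, 0.1488]
tcp_rot: [-2.22, -2.221, 0.003]
wrist_force: [1.0, -0.0, -1.2]
width: 0.664
grip_force: 32.6
time: 21.95
tool_pos: [0.5163, 0.027, 0.1491]
tcp_rot: [-2.22, -2.22, 0.002]
wrist_force: [0.5, 0.3, -1.8]
width: 0.664
grip_force: 32.6
t 21.95 tcp [0.5163 0.027  0.1491] yaw 1.5704 F [ 0.5  0.3 -1.8] w 0.664 grip 32.6
purse 0.58 [278. 280.] [0.51602605 0.02735792 0.15      ]
purse_mouth 0.77 [293. 351.] [0.54410254 0.02740532 0.162     ]
```

View pics/w4.png

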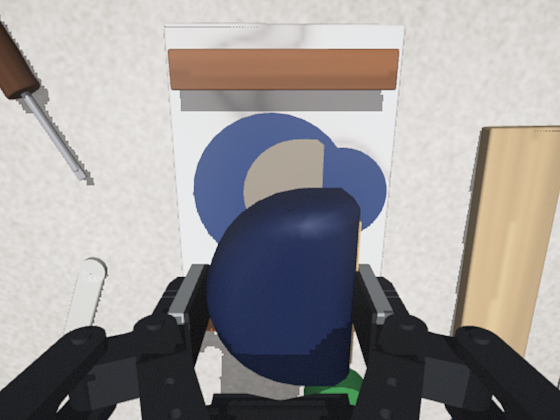

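The purse is held square in the picture: mouth face to the right (+x), towards the flap, and centred over the patch. The +y bar lies along its strip. Lowering.

```bash
python3 -m jog '[[0,0.001,0.05,0],[0,0,0.04,0],[0,0,0.02,0],[0,0,0.008,0],[0,0,0,0]]'; python3 -m jog '[[0,0,0.003,0],[0,0,0.001,0],[0,0,0,0]]'; python3 -c "from h import *;state()"
```

```text
time: 22.72
tool_pos: [0.5183, 0.0272, 0.0322]
tcp_rot: [-2.22, -2.222, 0.0]
wrist_force: [-0.0, 0.2, -1.1]
width: 0.66
grip_force: 32.6
time: 23.1
tool_pos: [0.5188, 0.0266, 0.0288]
tcp_rot: [2.221, 2.221, 0.001]
wrist_force: [0.3, -0.3, -1.2]
width: 0.659
grip_force: 32.6
t 23.1 tcp [0.5188 0.0266 0.0288] yaw 1.5707 F [ 0.3 -0.3 -1.2] w 0.659 grip 32.6
```

```bash
python3 -m jog '[[0,0,0.002,0],[0,0,0.001,0],[0,0,0.001,0],[0,0,0,0],[0,0,0,0]]'; python3 -c "from h import *;state()"
```

```text
time: 23.72
tool_pos: [0.5184, 0.0266, 0.0243]
tcp_rot: [-2.221, -2.221, -0.0]
wrist_force: [0.1, -0.3, -1.9]
width: 0.666
grip_force: 32.6
t 23.73 tcp [0.5184 0.0266 0.0243] yaw 1.5708 F [ 0.1 -0.3 -1.9] w 0.666 grip 32.6
```

```bash
python3 -m jog '[[0,0,0.001,0],[0,0,0,0]]'; python3 -m jog '[[0,0,0,0],[0,0,0,0],[0,0,0,0]]' 0.95; python3 -m jog '[[0,0,-0.02,0],[0,0,-0.05,0],[0,0,-0.06,0],[-0.04,0,-0.06,0],[-0.045,0,0,0]]'; python3 -m jog '[[0,0,0,0],[0,0,0,0]]' 1.0; python3 - <<'E'
from h import *
np.set_printoptions(precision=4,suppress=True)
state();wristshot('w5')
for n,z in [('bar_a',.048),('purse',.03),('press_board',.015)]:
  for r in bot.regions_of('wrist',n)[:2]: print(n,round(r['conf'],2),np.round(r['box']),rectpose('wrist',r['pixels'],z) )
for n,z in [('purse',.023),('purse_mouth',.035),('slab',0)]:
  for r in bot.spot_point('wrist',n)[:1]:print(n,round(r['conf'],2),np.round(r['pixel']),ray('wrist',[r['pixel'][::-1]],z)[0])
E
```

```text
time: 23.98
tool_pos: [0.5186, 0.0266, 0.0236]
tcp_rot: [2.221, 2.221, 0.0]
wrist_force: [-0.5, 0.8, 1.9]
width: 0.658
grip_force: 32.9
time: 24.35
tool_pos: [0.5184, 0.0266, 0.0232]
tcp_rot: [2.221, 2.221, 0.0]
wrist_force: [0.4, -0.7, 0.5]
width: 0.95
grip_force: 0.0
time: 24.98
tool_pos: [0.5224, -0.0538, 0.2117]
tcp_rot: [2.212, 2.217, 0.011]
wrist_force: [-0.4, 0.1, -0.8]
width: 0.945
grip_force: 0.0
time: 25.22
tool_pos: [0.5179, -0.0529, 0.2047]
tcp_rot: [-2.222, -2.219, 0.0]
wrist_force: [-0.8, 0.6, -1.0]
width: 1.002
grip_force: 0.0
t 25.23 tcp [ 0.5179 -0.0529  0.2047] yaw 1.5698 F [-0.8  0.6 -1. ] w 1.002 grip 0.0
purse 0.88 [241.  28. 320. 135.] (array([0.5181, 0.0264]), [60.32725143432617, 81.4344711303711], np.float32(1.5703415))
press_board 0.94 [433.  19. 544. 264.] (array([ 0.6962, -0.033 ]), [64.9277572631836, 219.00601196289062], np.float32(-1.5511423))
purse 0.59 [ 82. 282.] [0.5187 0.0287 0.023 ]
purse_mouth 0.73 [ 86. 317.] [0.5466 0.0248 0.035 ]
```

View pics/w5.png

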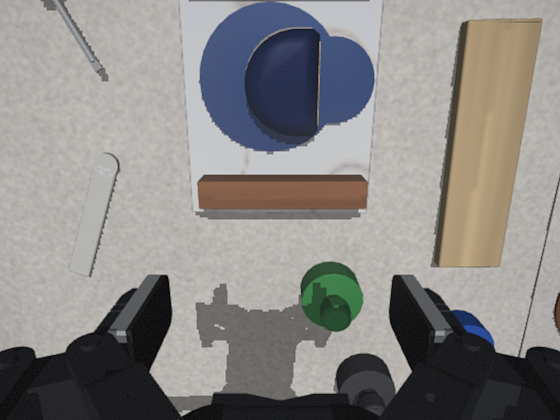

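The purse sits on the patch, its outline all round at (282,82), with its mouth at the flap; the fit gives (0.518, 0.026), yaw 0. The -y bar lies along its strip at rows 175-209, and the board is at (490,140). I'll check the bar and tray edges in numbers, then hover at the board.

```bash
python3 - <<'E'
from h import *
np.set_printoptions(precision=4,suppress=True)
print('bar1 top face',ray('wrist',[[198,181],[367,181],[367,209],[200,209]],.048)[:,:2])
print('slab corner',ray('wrist',[[192,211],[369,213]],.02)[:,:2])
print('board top corners',ray('wrist',[[469,20],[541,20],[501,266],[440,266]],.015)[:,:2])
print('tray edge',ray('top',[[300,127],[300,113]],.0)[:,:2])
E
python3 -m jog '[[-0.02,0.06,0,0],[-0.02,0.06,0,0],[0,0.06,0,0],[0,0,0,0],[0,0,0,0]]' 0.88
python3 - <<'E'
from h import *
np.set_printoptions(precision=4,suppress=True)
state();im=wristshot('w6')
hsv=cv2.cvtColor(im,cv2.COLOR_RGB2HSV)
for r in bot.regions_of('wrist','press_board')[:2]: print(round(r['conf'],2),np.round(r['box']),rectpose('wrist',r['pixels'],.015) )
for r in bot.spot_point('wrist','press_board')[:1]:print(round(r['conf'],2),np.round(r['pixel']),ray('wrist',[r['pixel'][::-1]],0)[0])
E
```

```text
bar1 top face [[ 0.4505 -0.049 ]
 [ 0.5884 -0.0488]
 [ 0.5901 -0.0729]
 [ 0.4506 -0.0731]]
slab corner [[ 0.4369 -0.0841]
 [ 0.599  -0.0858]]
board top corners [[ 0.6684  0.0755]
 [ 0.7259  0.0755]
 [ 0.7326 -0.1417]
 [ 0.6732 -0.1418]]
tray edge [[ 0.7775 -0.0502]
 [ 0.8122 -0.0506]]
time: 26.2
tool_pos: [0.6963, -0.0921, 0.2042]
tcp_rot: [-2.219, -2.221, 0.002]
wrist_force: [-0.4, 0.6, 0.4]
width: 0.876
grip_force: 0.0
t 26.2 tcp [ 0.6963 -0.0921  0.2042] yaw 1.5714 F [-0.4  0.6  0.4] w 0.876 grip 0.0
0.59 [245.   0. 324. 228.] (array([ 0.6996, -0.047 ]), [59.990867614746094, 194.80838012695312], np.float32(-1.5541576))
0.69 [29. 53.] [0.5035 0.0306 0.    ]
```

View pics/w6.png

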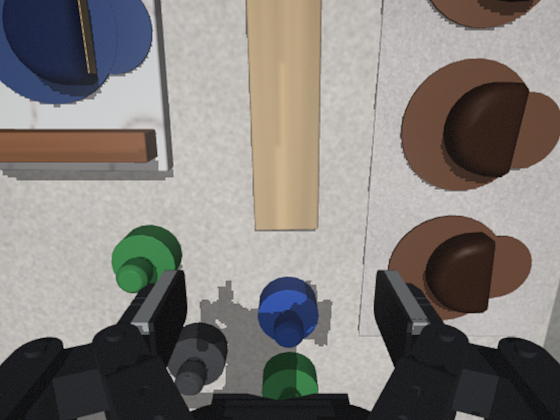

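The board's near end edge is at row 229, cols 255-318. The fit gives 60 mm width and yaw +0.017, with its centre at (0.699, -0.0325). The tray stays clear of the fingers. Grasping the board.

```bash
python3 -m jog '[[0.03,0.0015,0,0],[0.0295,0.0015,0,-0.017],[0,0,0.05,0],[0,0,0.05,0],[0,0,0.05,0]]'; python3 -m jog '[[0,0,0.035,0],[0,0,0.01,0],[0,0,0.003,0],[0,0,0.003,0],[0,0,0,0]]'; python3 -c "from h import *;state()"
```

```text
time: 26.98
tool_pos: [0.6995, -0.0329, 0.0559]
tcp_rot: [2.201, 2.239, 0.002]
wrist_force: [-0.0, -1.0, -0.8]
width: 0.878
grip_force: 0.0
time: 27.6
tool_pos: [0.7012, -0.0332, 0.0061]
tcp_rot: [2.201, 2.239, 0.003]
wrist_force: [0.3, 0.6, 0.3]
width: 0.881
grip_force: 0.0
t 27.6 tcp [ 0.7012 -0.0332  0.0061] yaw 1.5878 F [0.3 0.6 0.3] w 0.881 grip 0.0
```

```bash
python3 -m jog '[[0,0,0.003,0],[0,0,0.001,0],[0,0,0,0],[0,0,0,0]]';python3 -m jog '[[0,0,0,0],[0,0,0,0],[0,0,0,0],[0,0,0,0],[0,0,0,0]]' 0 45; python3 -c "from h import *;state()"
```

```text
time: 28.1
tool_pos: [0.7, -0.0331, 0.0002]
tcp_rot: [-2.202, -2.24, 0.0]
wrist_force: [0.8, 0.8, -0.6]
width: 0.881
grip_force: 0.0
time: 28.72
tool_pos: [0.7003, -0.0332, 0.0006]
tcp_rot: [2.202, 2.24, 0.001]
wrist_force: [0.7, 0.1, 2.5]
width: 0.684
grip_force: 50.3
t 28.73 tcp [ 7.003e-01 -3.320e-02  6.000e-04] yaw 1.5877 F [0.7 0.1 2.5] w 0.684 grip 50.3
```

```bash
python3 -m jog '[[0,0,-0.01,0],[0,0,-0.03,0],[0,0,-0.05,0],[0,0,-0.06,0.017],[0.01,-0.02,0,0]]'; python3 -m jog '[[0.016,-0.04,0,0],[0.016,-0.05,0,0],[0.01,-0.05,0,0],[0.007,-0.022,0,0],[0,0,0,0]]'; python3 -m jog '[[0,0,0,0],[0,0,0,0]]'; python3 - <<'E'
from h import *
np.set_printoptions(precision=4,suppress=True)
state();wristshot('w7')
for r in bot.regions_of('wrist','press_board')[:1]: print(round(r['conf'],2),np.round(r['box']),rectpose('wrist',r['pixels'],.165) )
bot.read_camera('top')
for r in bot.regions_of('top','press_board')[:2]: print(round(r['conf'],2),np.round(r['box']),rectpose('top',r['pixels'],.165) )
E
```

```text
time: 29.35
tool_pos: [0.6854, -0.0239, 0.1584]
tcp_rot: [2.215, 2.213, 0.014]
wrist_force: [0.4, -0.3, -1.3]
width: 0.679
grip_force: 49.8
time: 29.98
tool_pos: [0.5157, 0.0263, 0.1499]
tcp_rot: [-2.22, -2.222, 0.002]
wrist_force: [0.2, 0.5, -1.1]
width: 0.687
grip_force: 49.8
time: 30.22
tool_pos: [0.5191, 0.0256, 0.1505]
tcp_rot: [2.221, 2.221, 0.001]
wrist_force: [0.6, 0.4, -1.5]
width: 0.691
grip_force: 49.8
t 30.23 tcp [0.5191 0.0256 0.1505] yaw 1.5705 F [ 0.6  0.4 -1.5] w 0.691 grip 49.8
0.98 [181.   0. 377. 396.] (array([0.5184, 0.0521]), [59.11774826049805, 151.2878875732422], np.float32(1.5703918))
0.57 [288. 215. 322. 244.] (array([ 0.5195, -0.0699]), [27.13411521911621, 56.59488296508789], np.float32(-0.016352534))
```

View pics/w7.png

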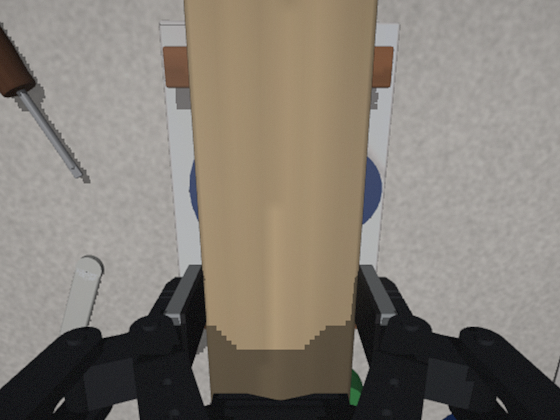

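The board is held square over both bars, with the slab symmetric on both sides (cols 160-398). The top view puts its -y end at -0.0835, which is where a centred board should end. Lowering.

```bash
python3 -m jog '[[0,0,0.04,0],[0,0,0.03,0],[0,0,0.015,0],[0,0,0.007,0],[0,0,0,0]]'; python3 -m jog '[[0,0,0.003,0],[0,0,0.002,0],[0,0,0,0],[0,0,0,0]]'; python3 -c "from h import *;state()"
```

```text
time: 31.05
tool_pos: [0.5184, 0.0259, 0.0586]
tcp_rot: [2.221, 2.221, 0.0]
wrist_force: [0.0, 0.5, -0.6]
width: 0.686
grip_force: 49.8
time: 31.55
tool_pos: [0.5181, 0.0259, 0.0535]
tcp_rot: [2.221, 2.221, 0.0]
wrist_force: [0.1, 0.7, -1.9]
width: 0.686
grip_force: 49.8
t 31.55 tcp [0.5181 0.0259 0.0535] yaw 1.5708 F [ 0.1  0.7 -1.9] w 0.686 grip 49.8
```

```bash
python3 -m jog '[[0,0,0.002,0],[0,0,0.001,0],[0,0,0.001,0],[0,0,0,0]]'; python3 -m jog '[[0,0,0.001,0],[0,0,0,0],[0,0,0,0]]'; python3 -c "from h import *;state()"
```

```text
time: 32.05
tool_pos: [0.5178, 0.0259, 0.0491]
tcp_rot: [-2.221, -2.221, 0.0]
wrist_force: [0.4, -0.3, -2.1]
width: 0.687
grip_force: 49.8
time: 32.42
tool_pos: [0.5181, 0.0259, 0.0486]
tcp_rot: [2.221, 2.221, 0.0]
wrist_force: [-1.1, -0.2, 2.7]
width: 0.684
grip_force: 50.3
t 32.42 tcp [0.5181 0.0259 0.0486] yaw 1.5708 F [-1.1 -0.2  2.7] w 0.684 grip 50.3
```

```bash
python3 -m jog '[[0,0,0,0],[0,0,0,0],[0,0,0,0]]' 0.9; python3 -m jog '[[0,0,-0.02,0],[0,0,-0.05,0],[0,0,-0.05,0],[0,0,-0.04,0],[-0.056,0.013,0,0]]' 0.9; python3 -m jog '[[-0.055,0.013,0,0],[-0.055,0.013,0,0],[-0.055,0.013,0,0],[-0.055,0.013,0,0],[-0.055,0.012,0,0]]' 0.7;  python3 -m jog '[[-0.055,0.012,0,0],[0,0,0,0],[0,0,0,0]]'; python3 - <<'E'
from h import *
np.set_printoptions(precision=4,suppress=True)
state();wristshot('w8')
for r in bot.regions_of('wrist','weight')[:4]: print(round(r['conf'],2),np.round(r['box']) )
for r in bot.spot_point('wrist','weight')[:5]:print(round(r['conf'],2),np.round(r['pixel']),ray('wrist',[r['pixel'][::-1]],0)[0])
bot.read_camera('top')
for r in bot.regions_of('top','press_board')[:2]: print(round(r['conf'],2),np.round(r['box']),rectpose('top',r['pixels'],.06) )
E
```

```text
time: 32.8
tool_pos: [0.518, 0.0259, 0.0483]
tcp_rot: [2.221, 2.221, 0.0]
wrist_force: [0.4, 0.2, -1.3]
width: 0.899
grip_force: 0.0
time: 33.42
tool_pos: [0.5341, -0.0283, 0.2134]
tcp_rot: [2.211, 2.223, 0.011]
wrist_force: [1.0, 0.3, -0.3]
width: 0.902
grip_force: 0.0
time: 34.05
tool_pos: [0.5952, -0.307, 0.2081]
tcp_rot: [2.222, 2.221, 0.0]
wrist_force: [0.8, 0.2, -0.1]
width: 0.699
grip_force: 0.0
time: 34.42
tool_pos: [0.6066, -0.3598, 0.2075]
tcp_rot: [-2.221, -2.219, -0.0]
wrist_force: [-0.4, 0.0, 0.8]
width: 0.703
grip_force: 0.0
t 34.42 tcp [ 0.6066 -0.3598  0.2075] yaw 1.5701 F [-0.4  0.   0.8] w 0.703 grip 0.0
0.94 [249.  47. 319. 126.]
0.8 [363.   1. 446.  57.]
0.63 [357.  97. 434. 170.]
0.9 [131. 389.] [ 0.7058 -0.3204  0.    ]
0.82 [ 22. 396.] [ 0.7039 -0.2291  0.    ]
0.69 [ 88. 282.] [ 0.6079 -0.2827  0.    ]
0.61 [218. 218. 320. 246.] (array([0.5188, 0.0259]), [59.64897155761719, 221.40357971191406], np.float32(1.5634357))
```

View pics/w8.png

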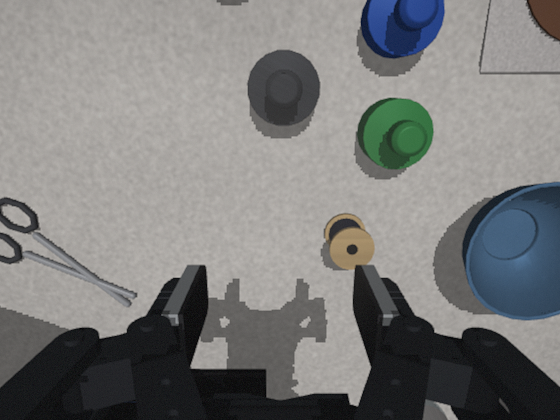

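The dark weight is at (284,88) with its knob at (284,90), apart from the green (396,132) and blue (402,22) look-alikes. The board measures (0.519, 0.026) with the right size.

```bash
python3 - <<'E'
from h import *
print(ray('wrist',[[284,88]],.028).round(4),ray('wrist',[[284.5,90]],.056).round(4))
E
python3 -m jog '[[0.04,0.001,0,0],[0.037,0.001,0,0],[0,0,0.04,0],[0,0,0.04,0],[0,0,0,0]]'; python3 -c "from h import *;state()"
```

```text
[[ 0.6095 -0.2829  0.028 ]] [[ 0.6097 -0.2842  0.056 ]]
time: 35.3
tool_pos: [0.606, -0.2806, 0.1243]
tcp_rot: [-2.214, -2.217, 0.004]
wrist_force: [-0.4, 0.6, -0.2]
width: 0.699
grip_force: 0.0
t 35.3 tcp [ 0.606  -0.2806  0.1243] yaw 1.5721 F [-0.4  0.6 -0.2] w 0.699 grip 0.0
```

```bash
python3 -m jog '[[-0.001,0.001,0.04,0],[0,0,0.03,0],[0,0,0.012,0],[0,0,0,0],[0,0,0,0]]'; python3 -c "from h import *;state()"
```

```text
time: 35.92
tool_pos: [0.6115, -0.2848, 0.0486]
tcp_rot: [2.219, 2.219, 0.002]
wrist_force: [0.8, -0.3, 1.5]
width: 0.7
grip_force: 0.0
t 35.92 tcp [ 0.6115 -0.2848  0.0486] yaw 1.5709 F [ 0.8 -0.3  1.5] w 0.7 grip 0.0
```

```bash
python3 -m jog '[[0,0,0.008,0],[0,0,0.005,0],[0,0,0,0],[0,0,0,0],[0,0,0,0]]'; python3 -c "from h import *;state()"; python3 -m jog '[[0,0,0,0],[0,0,0,0],[0,0,0,0],[0,0,0,0],[0,0,0,0]]' 0 60;python3 -c "from h import *;state()"
```

```text
time: 36.55
tool_pos: [0.6101, -0.2842, 0.0334]
tcp_rot: [2.221, 2.221, 0.0]
wrist_force: [-0.8, 0.7, 0.4]
width: 0.698
grip_force: 0.0
t 36.55 tcp [ 0.6101 -0.2842  0.0334] yaw 1.5708 F [-0.8  0.7  0.4] w 0.698 grip 0.0
time: 37.17
tool_pos: [0.6096, -0.2842, 0.0336]
tcp_rot: [-2.221, -2.221, 0.001]
wrist_force: [-4.3, 0.6, 5.4]
width: 0.303
grip_force: 58.9
t 37.17 tcp [ 0.6096 -0.2842  0.0336] yaw 1.5708 F [-4.3  0.6  5.4] w 0.303 grip 58.9
```

```bash
python3 -m jog '[[0,0,-0.01,0],[0,0,-0.02,0],[0,0,-0.04,0],[0,0,-0.04,0],[0,0,-0.04,0]]'; python3 -m jog '[[0.02,-0.006,0,0],[0.045,-0.013,0,0],[0.045,-0.013,0,0],[0.045,-0.013,0,0],[0.045,-0.013,0,0]]'; python3 -m jog '[[0.045,-0.013,0,0],[0.045,-0.013,0,0],[0.02,-0.007,0,0],[0,0,0,0],[0,0,0,0]]'; python3 - <<'E'
from h import *
np.set_printoptions(precision=4,suppress=True)
state();wristshot('w9')
bot.read_camera('side');cv2.imwrite('pics/s9.png',bot.read_camera('side')[130:330,200:420,::-1].repeat(2,0).repeat(2,1))
E
```

```text
time: 37.8
tool_pos: [0.61, -0.2839, 0.185]
tcp_rot: [2.221, 2.221, 0.001]
wrist_force: [0.4, -0.5, -6.5]
width: 0.297
grip_force: 60.1
time: 38.42
tool_pos: [0.5493, -0.0813, 0.181]
tcp_rot: [-2.219, -2.219, 0.002]
wrist_force: [0.9, 0.8, -7.2]
width: 0.3
grip_force: 60.1
time: 39.05
tool_pos: [0.5178, 0.0262, 0.1821]
tcp_rot: [-2.22, -2.222, 0.002]
wrist_force: [0.2, 0.2, -7.1]
width: 0.298
grip_force: 60.2
t 39.05 tcp [0.5178 0.0262 0.1821] yaw 1.5717 F [ 0.2  0.2 -7.1] w 0.298 grip 60.2
```

View pics/w9.png

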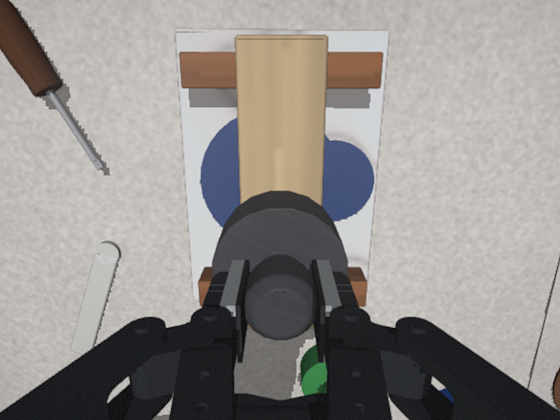

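View pics/s9.png

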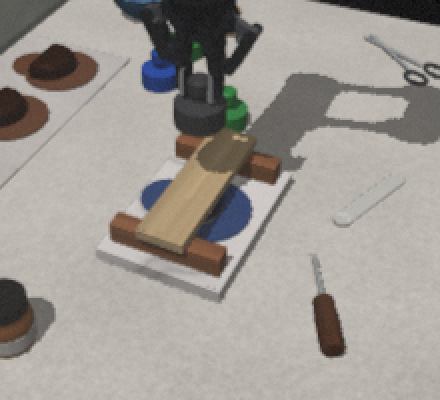

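The weight hangs upright in both views. The board lies level, square across both bars and centred over the purse. Lowering the weight gently.

```bash
python3 -m jog '[[0,0,0.03,0],[0,0,0.025,0],[0,0,0.015,0],[0,0,0.005,0],[0,0,0,0]]'; python3 -m jog '[[0,0,0.002,0],[0,0,0.002,0],[0,0,0,0],[0,0,0,0]]'; python3 -c "from h import *;state()"
```

```text
time: 39.83
tool_pos: [0.5194, 0.0257, 0.1086]
tcp_rot: [2.222, 2.221, 0.0]
wrist_force: [0.4, -0.2, -5.5]
width: 0.301
grip_force: 60.1
time: 40.33
tool_pos: [0.5191, 0.0259, 0.1045]
tcp_rot: [2.221, 2.221, 0.0]
wrist_force: [0.6, 0.7, -7.9]
width: 0.301
grip_force: 60.2
t 40.33 tcp [0.5191 0.0259 0.1045] yaw 1.5709 F [ 0.6  0.7 -7.9] w 0.301 grip 60.2
```

```bash
python3 -m jog '[[0,0,0.002,0],[0,0,0.002,0],[0,0,0.0015,0],[0,0,0,0],[0,0,0,0]]'; python3 -m jog '[[0,0,0.001,0],[0,0,0.001,0],[0,0,0,0],[0,0,0,0]]'; python3 -c "from h import *;state()"
```

```text
time: 40.95
tool_pos: [0.519, 0.0259, 0.0988]
tcp_rot: [2.221, 2.221, 0.0]
wrist_force: [-0.6, 0.1, -6.3]
width: 0.304
grip_force: 60.2
time: 41.45
tool_pos: [0.5189, 0.0259, 0.0968]
tcp_rot: [-2.221, -2.221, 0.0]
wrist_force: [1.1, -0.8, -7.4]
width: 0.303
grip_force: 60.2
t 41.45 tcp [0.5189 0.0259 0.0968] yaw 1.5708 F [ 1.1 -0.8 -7.4] w 0.303 grip 60.2
```

```bash
python3 -m jog '[[0,0,0.0005,0],[0,0,0.0005,0],[0,0,0,0],[0,0,0,0]]'; python3 -m jog '[[0,0,0.0005,0],[0,0,0.0005,0],[0,0,0,0],[0,0,0,0]]'; python3 -c "from h import *;state()"
```

```text
time: 41.95
tool_pos: [0.5191, 0.0259, 0.0966]
tcp_rot: [2.221, 2.221, 0.0]
wrist_force: [-6.1, 0.8, 4.1]
width: 0.304
grip_force: 61.3
time: 42.45
tool_pos: [0.5191, 0.0259, 0.0965]
tcp_rot: [2.221, 2.221, 0.0]
wrist_force: [-8.4, 0.4, 10.1]
width: 0.296
grip_force: 62.0
t 42.45 tcp [0.5191 0.0259 0.0965] yaw 1.5708 F [-8.4  0.4 10.1] w 0.296 grip 62.0
```

```bash
python3 -m jog '[[0,0,-0.0005,0],[0,0,0,0]]'; python3 -m jog '[[0,0,0,0],[0,0,0,0],[0,0,0,0],[0,0,0,0]]' 0.75; python3 -m jog '[[0,0,-0.01,0],[0,0,-0.03,0],[0,0,-0.05,0],[-0.04,0,-0.04,0],[-0.05,0,0,0]]'; python3 -m jog '[[0,0,0,0],[0,0,0,0],[0,0,0,0]]'; python3 - <<'E'
from h import *
np.set_printoptions(precision=4,suppress=True)
state();wristshot('w10')
for r in bot.spot_point('wrist','weight')[:3]:print(round(r['conf'],2),np.round(r['pixel']),ray('wrist',[r['pixel'][::-1]],.063)[0])
for n,z in [('press_board',.063)]:
  for r in bot.regions_of('wrist',n)[:1]: print(n,round(r['conf'],2),np.round(r['box']),rectpose('wrist',r['pixels'],z) )
bot.read_camera('top')
for r in bot.regions_of('top','press_board')[:1]: print(round(r['conf'],2),rectpose('top',r['pixels'],.06) )
for r in bot.spot_point('top','weight')[:4]:print(round(r['conf'],2),np.round(r['pixel']),ray('top',[r['pixel'][::-1]],.063)[0])
E
```

```text
time: 42.7
tool_pos: [0.5191, 0.0259, 0.0966]
tcp_rot: [2.221, 2.221, 0.0]
wrist_force: [-6.2, -0.0, 7.3]
width: 0.298
grip_force: 61.7
time: 43.2
tool_pos: [0.5192, 0.0259, 0.0953]
tcp_rot: [2.221, 2.221, 0.0]
wrist_force: [0.4, 0.2, -0.3]
width: 0.75
grip_force: 0.0
time: 43.82
tool_pos: [0.5223, -0.0648, 0.2313]
tcp_rot: [2.213, 2.218, 0.01]
wrist_force: [0.1, 0.1, -0.6]
width: 0.758
grip_force: 0.0
time: 44.2
tool_pos: [0.5187, -0.0631, 0.2249]
tcp_rot: [-2.22, -2.222, 0.0]
wrist_force: [0.5, 0.0, -0.2]
width: 0.75
grip_force: 0.0
t 44.2 tcp [ 0.5187 -0.0631  0.2249] yaw 1.5718 F [ 0.5  0.  -0.2] w 0.75 grip 0.0
0.93 [316. 448.] [ 0.6751 -0.1899  0.063 ]
0.78 [ 71. 279.] [0.5169 0.0252 0.063 ]
0.73 [267. 329.] [ 0.5616 -0.14    0.063 ]
press_board 0.88 [237.   1. 323. 205.] (array([ 0.5179, -0.037 ]), [59.67827606201172, 95.00634002685547], np.float32(1.5704468))
0.83 [158. 375.] [ 0.6841 -0.2136  0.063 ]
0.8 [156. 413.] [ 0.6881 -0.2992  0.063 ]
0.63 [233. 268.] [0.5205 0.0263 0.063 ]
```

View pics/w10.png

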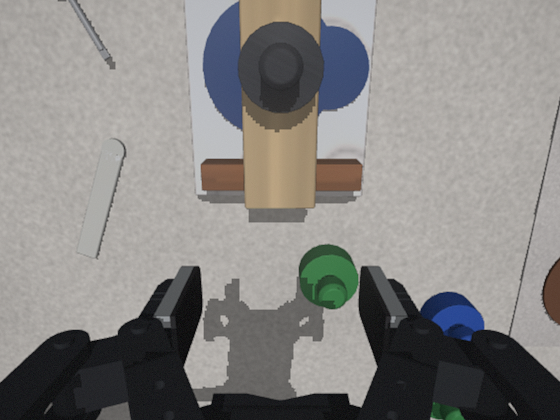

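The weight stands on the board's middle at (281,67), measured at about (0.519, 0.026). The board is square and centred, and the gripper is clear. Handing in.

```bash
python3 -c "from h import *;print(bot.finish_job())"
```

```text
the job is handed in; nothing more can be done
None
```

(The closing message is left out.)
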